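Clamp an icon panel in the bench clamp

ROBOT

A 7-joint arm with a two-finger parallel gripper is mounted at the origin on the work surface. World frame = base frame: x ahead of the robot, y to its left, z up, the work surface at z = 0. Lengths are in m, angles in degrees, forces in N, time in s.
With the tool pointing down it reaches from about 0.425 to 0.875 m from the base axis. Payload 4.7 kg.
Tool frame: the origin (TCP) lies on the centre line of the jaws, within the pads' length; the fingertips stand 17 mm ahead of it and the grasp point (between the pads) lies 2 mm behind it; z points along the fingers, y is the line along which they close (so a half turn about z gives the same grasp; the last joint's range is limited). The gripper opens to 87 mm and grips with 3 to 60 N. Pads are 19 mm wide; open, the fingers measure 117 mm over their backs; the gripper's body (75 mm by 190 mm) begins 51 mm behind the grasp point.
Start: joints at [-74.078, 18.392, -4.016, 83.108, 1.295, 78.541, -3.26], TCP at [0.17, 0.628, 0.24] pointing down, gripper open.
Joint ranges: [-163.93, 163.93], [-17.29, 119.83], [-79.2, 71.16], [3.27, 140.29], [-89.18, 269.18], [5.43, 117.66], [-154.24, 154.24]. Speed limits (degrees/s): [147.25, 147.25, 180, 180, 180, 180, 180].

INTERFACE

Orientations are given as [roll, pitch, yaw] about the fixed x, y, z axes, in that order (R = Rz(yaw) Ry(pitch) Rx(roll)).
In Python, from cell import env, read_camera gives the robot as it stands.
- The arm moves only by the shell command python3 -m jog 'ROWS' [FORCE]. ROWS is JSON, a list of rows, each a list of 5 numbers: the opening, from 0 (shut) to 1 (fully open), then the shift along the tool's x, y, z each as a share of 0.02 m, from -1 to 1, then the turn about the tool's z as a share of 45 degrees, from -1 to 1. In form: [[gripper, x, y, z, yaw], ...]. A call has 1 to 12 rows; each row shifts and turns the commanded pose from where the row before left it, along the tool's axes as they then stand; what a row does not reach is not made up. A row lasts 1/12 s, in which the tool goes at most 41.7 mm and 7.16 degrees, less where a joint would pass 70% of its speed; a pose out of reach is approached as far as the arm can. A call with a number of a shift or a turn outside -1 to 1 is refused whole. A call with a gripper value outside its range is refused whole. The fingers move at their own pace and stop on an object; FORCE is the grip in N (left out, the last holds). Time passes only in rows, so rows that do not move let the fingers close. It gives the time, the measured TCP pose, the force, the opening and the grip force at its end, in the units of the state.
- env.get_obs(): the state, without advancing time (a new reading comes with each control period).
- read_camera(name): name is "side" or "top" or "wrist"; returns a dict with "color" (400x640x3 uint8, red, green, blue), "range_z" (400x640 float32, m along the optical axis (not along the pixel's ray), 0 where there is no reading), "mtx" (3x3 intrinsics, pixels), "k1" (the pictures are not rectified: a ray, as slopes to the right and down, at radius r is drawn at 1 + k1 r^2 times it, then the intrinsics apply), "world_from_camera" (4x4, takes a point from camera to world coordinates); the wrist camera has in their place "T_tool_cam" (4x4, takes a point from camera to tool coordinates, whose origin is the TCP and whose axes are the flange's). Camera axes: x right, y down, z forward; pixel columns grow to the right and rows downward; lengths in m; the calibration is good to about 2 mm. A picture is of the moment at which its call begins: read the wrist's pose just before it.
- env.sign_off(): hands the job in; it is judged then, once.
The state is a dict: "time_s": time; "qpos": joint angles; "joint_velocities": joint speeds; "effort": joint torques, N m; "tool_pos": TCP position; "tool_rot": TCP orientation; "force": force on the tool from outside, world axes, zero at the start; "wrist_torque": the same for the moment, N m; "grip_width": finger opening in m; "grasp_force": force on a finger pad.
Only numpy, scipy, OpenCV 4.12 (cv2) and the standard library are available. Lean on these libraries where they do the work, as an engineer would, in place of code of your own. Each camera call takes 0.05 s, during which the arm holds its last target. There are 200 camera calls.

TASK

Pick up the long narrow gessoed panel and set it, white face up and without dropping it, in the middle of the wooden bench clamp, lengthwise between the fixed fence and the sliding jaw. Then slide the jaw along until the panel is held square and flush between fence and jaw, without crushing it, and finally turn the steel bar on the jaw clockwise to its stop, in line with the bed, to lock it. Leave everything else on the table where it is.

Things in the scene. Friction and masses are not known exactly. Their poses are not given: they have to be found in the camera images.
- panel: the workpiece: long narrow wooden panel 58 (its x) x 140 (its y) x 24 mm thick, about 0.15 kg, loose, pale wood with a white gessoed top bearing a brass-coloured disc and strip. Origin at the centre of its underside, z up. Lies flat on the table, white face up. Either end may go to the fence
- clamp: fixed bench clamp, flat wooden bed 120 (its x) x 325 mm (its y, -170 to +155), bed top 20 mm above the table, no side walls. Origin at table height; +y runs along the slide to the fence. Fence: face at y +130 mm, 90 mm wide, top 54 mm above the table. A panel flush between fence and jaw has its origin at x 0, y +60, z +20 mm here
- jaw (a joint): travel of the sliding jaw along the clamp's +y, m: 0 = fully open, grows towards the fence, limit 0.16. Jaw face at clamp y = -100 mm + this; 0.090 when it touches a 140 mm panel flush with the fence. Starts at 0 to 0.04. About 3 N of friction; stays where it is left
- jaw_face (a point): centre of the sliding jaw's cork-lined face (towards the fence), 37.5 mm above the table. The jaw is a dark wooden block 90 mm wide (x) x 50 mm (y, all behind this face) with its top 54 mm above the table
- lock (a joint): angle of the steel lock bar on the jaw, rad: 0 = bar across the bed (along clamp x), grows clockwise seen from above, stop at 1.571 = bar in line with the bed (clamp y). Starts at 0.1 to 0.4. Friction about 0.12 N m, no spring; turning it does not move or hold the jaw
- lock_bar (a point): centre of the steel lock bar, 70 long x 14 wide x 30 mm high, on a short post at the middle of the jaw (25 mm behind the jaw's face), turning about its vertical axis; underside 66.5, this centre 81.5, top 96.5 mm above the table. Site x runs along the bar. Pinch it from above across its 14 mm, to slide the jaw and to turn it
- square_panel: bystander: square gessoed panel 110 x 110 x 24 mm with a brass-coloured disc; origin under its centre
- jar_a: bystander: amber glass jar, 54 mm across, 55 mm high; origin under its centre
- jar_b: bystander: green glass jar, 48 mm across, 65 mm high; origin under its centre
- mug: bystander: white mug, 80 mm across, 90 mm high; origin under its centre
- bowl: bystander: white bowl, 110 mm across, 55 mm high; origin under its centre
- brush: bystander: brush lying on the table, 190 mm long
- palette: bystander: white plastic palette slab 110 x 170 x 12 mm; origin under its centre
- muller: bystander: glass muller (grinding pestle) standing on its foot, 68 mm across, 90 mm high; origin under its centre
Mind the look-alikes: they are no part of the job. Leave any blue or purple look-alike of the panel alone.

How it is judged (in metres and radians):
On the way, in this order (a step that is already met when the one before it is completed fails the run):
1. the panel lies on the bed, lengthwise between fence and jaw, let go (x of panel in the frame of clamp between -0.025 and 0.025 m and y of panel in the frame of clamp between -0.035 and 0.0635 m and z of panel in the frame of clamp between 0.017 and 0.0235 m and angle between panel's own z axis and vertical below 0.06 rad and angle between the y axis of panel and the y axis of clamp, either way round below 0.2 rad and contact force between the fingers and panel below 0.1 N), for 0.2 s.
2. the jaw has been slid up so that the panel sits square and flush between fence and jaw (x of panel in the frame of clamp between -0.015 and 0.015 m and y of panel in the frame of clamp between 0.0572 and 0.0635 m and z of panel in the frame of clamp between 0.017 and 0.0235 m and angle between panel's own z axis and vertical below 0.06 rad and angle between the y axis of panel and the y axis of clamp, either way round below 0.05 rad and value of joint jaw between 0.0872 and 0.0945 m), for 0.2 s.
3. the lock bar is turned to its stop (value of joint lock above 1.38 rad), for 0.2 s.
At the end, for the whole second after the job is handed in: The panel lies white face up on the bed, within 15 mm of the bed's centre line, square to it within 0.05 rad, touching the fence within about 3 mm; the jaw touches the panel's other end within about 3 mm; the lock bar is within 0.19 rad of its stop; all at rest (all of step 2 and value of joint lock above 1.38 rad and linear speed of panel below 0.01 m/s).
It fails at once if a bystander is moved by more than 30 mm (distance of any of square_panel, jar_a, jar_b, mug, bowl, brush, palette, muller from where it was at the start of the episode above 0.03 m).
It fails at once if the panel is dropped: it falls free by more than about 20 mm (linear speed of panel above 0.6 m/s and contact force between the fingers and panel below 0.05 N).
It fails at once if the panel is crushed in the clamp (pressed at both ends with over about 60 N, 120 N in sum) (contact force between panel and clamp above 120 N).
It also fails if it takes over 51 s, if anything falls off the work surface, if the arm or the gripper's body presses on something with over 40 N, if the wrist force passes 120 N, or if a joint passes its speed limit or range.

## Working session

There is one attempt and no reset: what is moved stays moved. The work goes in short steps, Python scripts to look and compute and a shell command to move; the robot and the scene stay as the last step left them, time stands still between calls to the robot, and variables do not carry over. Pictures are saved under pics/ and viewed, at most 10 in all, crops included, and the job is handed in when it is done.

```bash
ls; mkdir -p pics; python3 - <<'E'
from cell import env, read_camera
import cv2,numpy as np,pickle
o=env.get_obs();print({k:np.round(v,3) for k,v in o.items()})
for n in ("top","side"):
    c=read_camera(n);pickle.dump(c,open(f'pics/{n}.pkl','wb'))
    cv2.imwrite(f'pics/{n}0.png',c['color'][...,::-1])
    print(n,c['mtx'],c['k1'],np.round(c['world_from_camera'],3))
E
```

```text
pics
{'time_s': np.float64(0.0), 'qpos': array([-74.075,  18.435,  -4.016,  83.177,   1.296,  78.543,  -3.259]), 'joint_velocities': array([-0.094,  0.037, -0.002, -0.086,  0.024,  0.115,  0.006]), 'effort': array([ 0.0000e+00, -4.9129e+01, -4.0400e-01, -3.1253e+01, -6.4000e-02,
        4.4000e-02,  0.0000e+00]), 'tool_pos': array([0.169, 0.627, 0.238]), 'tool_rot': array([-1.79890e+02,  6.00000e-03,  1.64887e+02]), 'force': array([0.09 , 0.52 , 0.582]), 'wrist_torque': array([-0.019,  0.027,  0.027]), 'grasp_force': np.float64(0.0), 'grip_width': np.float64(0.087)}
top [[377.95623538   0.         320.84253914]
 [  0.         377.95623538 204.0935543 ]
 [  0.           0.           1.        ]] 0.020477711127152336 [[-1.000e-03 -9.890e-01  1.470e-01  3.250e-01]
 [-1.000e+00  2.000e-03  9.000e-03  5.300e-02]
 [-9.000e-03 -1.470e-01 -9.890e-01  1.342e+00]
 [ 0.000e+00  0.000e+00  0.000e+00  1.000e+00]]
side [[364.20342275   0.         321.51089319]
 [  0.         364.20342275 198.54564808]
 [  0.           0.           1.        ]] -0.01600603662512219 [[ 0.872 -0.365  0.326  0.175]
 [-0.49  -0.65   0.581 -0.549]
 [ 0.    -0.666 -0.746  0.816]
 [ 0.     0.     0.     1.   ]]
```

View pics/top0.png

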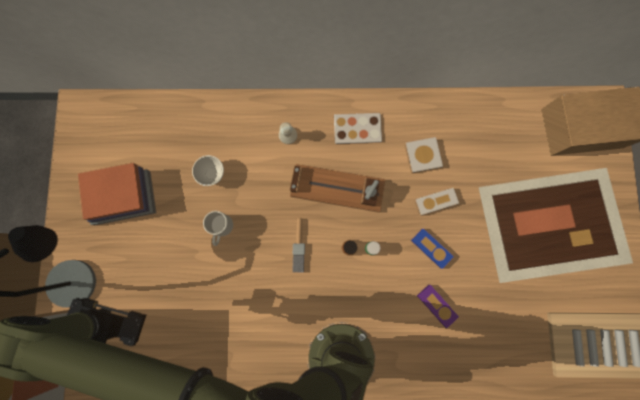

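View pics/side0.png

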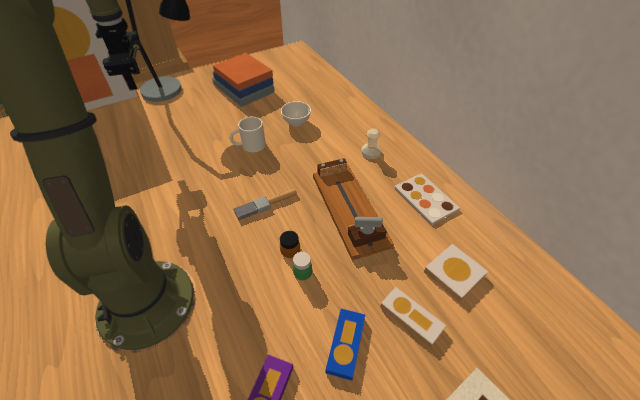

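The top view shows four candidates: the white narrow panel at (437,201), the blue one at (433,248), the purple one at (437,306) and the square white one at (424,155). The white narrow one fits: it is long, white and carries a disc and a strip. The clamp is at (338,188), with its fence at the left end (296,180) and the jaw and bar at the right (371,190). I'll confirm with one enlarged crop and measure.

```bash
cat > h.py <<'E'
import numpy as np,cv2
def ray(c,uv,z,T=None):
    T=c['world_from_camera'] if T is None else T
    K=c['mtx']; uv=np.atleast_2d(np.asarray(uv,float))
    d=(uv-[K[0,2],K[1,2]])/[K[0,0],K[1,1]]
    s=d.copy()
    for _ in range(10): s=d/(1+c['k1']*(s**2).sum(1,keepdims=True))
    w=np.c_[s,np.ones(len(s))]@T[:3,:3].T
    o=T[:3,3]; return o+w*((z-o[2])/w[:,2])[:,None]
def rect(c,mask,z,T=None):
    n,l,st,ce=cv2.connectedComponentsWithStats(mask.astype(np.uint8))
    i=1+st[1:,4].argmax(); cs,_=cv2.findContours((l==i).astype(np.uint8),cv2.RETR_EXTERNAL,cv2.CHAIN_APPROX_NONE)
    p=ray(c,max(cs,key=cv2.contourArea)[:,0],z,T)[:,:2]
    (cx,cy),(w,h),a=cv2.minAreaRect((p*1000).astype(np.float32))
    if w<h: w,h,a=h,w,a+90
    return np.round([cx,cy,w,h,(a+90)%180-90],1) # centre mm, long, short, long-axis angle from world x
E
python3 - <<'E'
import pickle,cv2,numpy as np
from h import *
c=pickle.load(open('pics/top.pkl','rb'));im=c['color'];hsv=cv2.cvtColor(im,cv2.COLOR_RGB2HSV)
m=np.zeros((400,640),bool);s=np.s_[180:222,408:468]
print(hsv[195,430],hsv[190,460],hsv[201,425])
m[s]=((hsv[...,1]<70)&(hsv[...,2]>110))[s]
print(rect(c,m,.024),m.sum())
a=cv2.resize(im[150:225,280:400],None,fx=5,fy=5,interpolation=cv2.INTER_CUBIC);b=cv2.resize(im[180:225,405:475],None,fx=5,fy=5)
o=np.zeros((600,600,3),np.uint8);o[:375,:600]=a;o[375:600,:350]=b
cv2.imwrite('pics/crop1.png',o[...,::-1])
E
```

```text
[ 17  57 179] [ 16 123 143] [ 17 144 161]
[ 531.2 -343.   139.8   57.5  -72.7] 397
```

View pics/crop1.png

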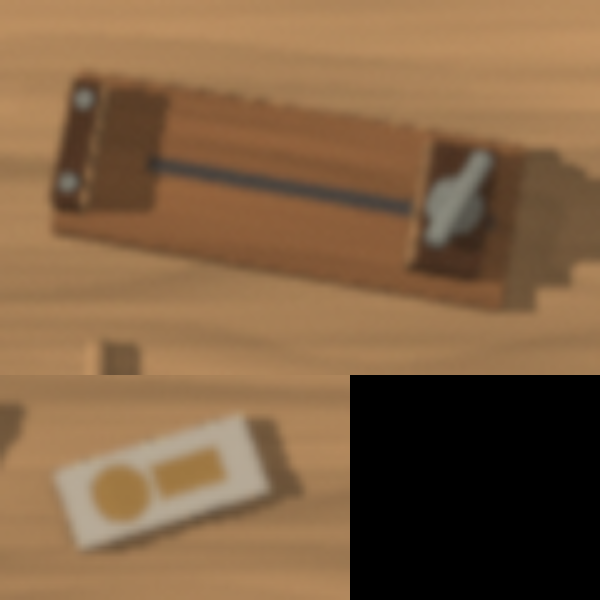

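The crop confirms the panel: white and narrow, with brass disc and strip. In the clamp, the slot gives the centre line, the fence's cork edge runs from (105,83) to (85,208) in the crop, and the jaw's from (432,140) to (410,268).

```bash
python3 - <<'E'
import pickle
from h import *
c=pickle.load(open('pics/top.pkl','rb'))
P=lambda l,z:ray(c,np.array(l)/5+[279.6,149.6],z)[:,:2]
sl=P([(152,163),(410,208)],.02);f=P([(107,83),(85,210)],.054);j=P([(434,140),(411,268)],.054);bar=P([(486,158),(434,240)],.0965)
bed=P([(525,150),(503,310),(55,235)],.02)
for n,v in zip('sl f j bar bed'.split(),(sl,f,j,bar,bed)):
    d=v[0]-v[1];print(n,np.round(v*1000,0).tolist(),'mid',np.round(v.mean(0)*1000,1),'len',round(np.hypot(*d)*1000,1),'ang',np.degrees(np.arctan2(d[1],d[0])))
y=sl[0]-sl[1];y/=np.hypot(*y);x=np.array([y[1],-y[0]]);o=f.mean(0)-.13*y
print('yaw',np.degrees(np.arctan2(x[1],x[0])),'o',o,'jaw',(j.mean(0)-o)@y+.1,(bar.mean(0)-o)@y+.125,(sl-o)@x,(bar.mean(0)-o)@x,(bed-o)@np.c_[x,y])
E
```

```text
sl [[601.0, 104.0], [567.0, -80.0]] mid [583.9  12. ] len 186.4 ang 79.7555770966139
f [[651.0, 134.0], [560.0, 149.0]] mid [605.5 141.4] len 91.4 ang -9.230687840853262
j [[609.0, -94.0], [519.0, -76.0]] mid [564.1 -85. ] len 91.7 ang -10.997696405690142
bar [[587.0, -124.0], [532.0, -88.0]] mid [ 559.5 -105.6] len 66.3 ang -32.793628556696525
bed [[609.0, -162.0], [494.0, -144.0], [549.0, 172.0]] mid [550.6 -44.6] len 116.4 ang -9.09574336407939
yaw -10.244422903386097 o [0.58235147 0.01344297] jaw -0.0001441936380236486 0.003784955182932759 [0.00182145 0.00182145] -0.0013608583948127957 [[ 0.05759576 -0.16815163]
 [-0.05875757 -0.17048462]
 [-0.06149929  0.15039366]]
```

```bash
python3 -m jog '[[1,-0.985,-0.48,0,0],[1,-0.985,-0.48,0,0],[1,-0.985,-0.48,0,0],[1,-0.985,-0.48,0,0],[1,-0.985,-0.48,0,0],[1,-0.985,-0.48,0,0],[1,-0.985,-0.48,0,0],[1,-0.985,-0.48,0,0],[1,-0.985,-0.48,0,0],[1,-0.985,-0.48,0,0],[1,-0.985,-0.48,0,0],[1,-0.985,-0.48,0,0]]'
```

```text
time_s: 1.1
tool_pos: [0.3683, 0.4536, 0.2391]
tool_rot: [-180.0, -0.0, 164.9]
force: [0.2, 0.2, 0.4]
grip_width: 0.0871
grasp_force: 0.0
```

```bash
python3 -m jog '[[1,-0.985,-0.48,0,0],[1,-0.985,-0.48,0,0],[1,-0.985,-0.48,0,0],[1,-0.985,-0.48,0,0],[1,-0.985,-0.48,0,0],[1,-0.985,-0.48,0,0],[1,-0.985,-0.48,0,0],[1,-0.985,-0.48,0,0],[1,-0.985,-0.48,0,0],[1,-0.985,-0.48,0,0],[1,-0.985,-0.48,0,0]]' | sed -n 2,3p
python3 -m jog '[[1,-0.24,-1,0,0],[1,-0.24,-1,0,0],[1,-0.24,-1,0,0],[1,-0.24,-1,0,0],[1,-0.24,-1,0,0],[1,-0.24,-1,0,0],[1,-0.24,-1,0,0],[1,-0.24,-1,0,0],[1,-0.24,-1,0,0],[1,-0.24,-1,0,0],[1,-0.24,-1,0,0],[1,-0.24,-1,0,0]]' | sed -n 2,3p
python3 -m jog '[[1,-0.24,-1,0,0],[1,-0.24,-1,0,0],[1,-0.24,-1,0,0],[1,-0.24,-1,0,0],[1,-0.24,-1,0,0],[1,-0.24,-1,0,0],[1,-0.24,-1,0,0],[1,-0.24,-1,0,0],[1,-0.24,-1,0,0],[1,-0.24,-1,0,0],[1,-0.24,-1,0,0],[1,-0.24,-1,0,0]]' | sed -n 1,3p
python3 -m jog '[[1,-0.24,-1,0,0],[1,-0.24,-1,0,0],[1,-0.24,-1,0,0],[1,-0.24,-1,0,0],[1,-0.24,-1,0,0],[1,-0.24,-1,0,0],[1,0,0,0,0.16],[1,0,0,0,0.16],[1,0,0,0,0.16],[1,0,0,0,0.16],[1,0,0,0,0.16],[1,0,0,0,0.16]]' | sed -n 1,3p
python3 -m jog '[[1,0,0,0,0.16],[1,0,0,0,0.16],[1,0,0,0,0],[1,0,0,0,0]]'
cat > wr.py <<'E'
from cell import env, read_camera
from h import *
from scipy.spatial.transform import Rotation as R
def wrist():
    o=env.get_obs();c=read_camera('wrist')
    T=np.eye(4);T[:3,:3]=R.from_euler('xyz',o['tool_rot'],degrees=True).as_matrix();T[:3,3]=o['tool_pos']
    return o,c,T@c['T_tool_cam']
E
python3 - <<'E'
from wr import *
o,c,T=wrist();hsv=cv2.cvtColor(c['color'],cv2.COLOR_RGB2HSV)
cv2.imwrite('pics/w1.png',c['color'][...,::-1])
print(o['tool_pos'],o['tool_rot'],o['qpos'],np.round(T,3));m=((hsv[...,1]<80)&(hsv[...,2]>120))
print(rect(c,m,.024,T),m.sum())
E
```

```text
tool_pos: [0.5498, 0.2954, 0.239]
tool_rot: [-180.0, -0.0, 164.9]
tool_pos: [0.542, 0.0485, 0.2392]
tool_rot: [-180.0, -0.0, 164.9]
time_s: 4.02
tool_pos: [0.535, -0.198, 0.2392]
tool_rot: [180.0, -0.0, 164.9]
time_s: 5.02
tool_pos: [0.5317, -0.3204, 0.239]
tool_rot: [-180.0, -0.0, 121.6]
time_s: 5.35
tool_pos: [0.5319, -0.3203, 0.2391]
tool_rot: [-180.0, -0.0, 107.8]
force: [0.7, 0.3, 0.4]
grip_width: 0.0868
grasp_force: 0.0
[ 0.53186325 -0.32028148  0.23912056] [-1.79960429e+02 -2.47131392e-02  1.07807880e+02] [ -8.34891601  18.56550494  46.3273038   89.03343243 -13.58485395
  78.2808256   57.07587077] [[ 0.952  0.294  0.081  0.511]
 [ 0.305 -0.917 -0.257 -0.251]
 [-0.001  0.269 -0.963  0.384]
 [ 0.     0.     0.     1.   ]]
[ 701.1 -303.1  109.5  109.3  -79.5] 16448
```

View pics/w1.png

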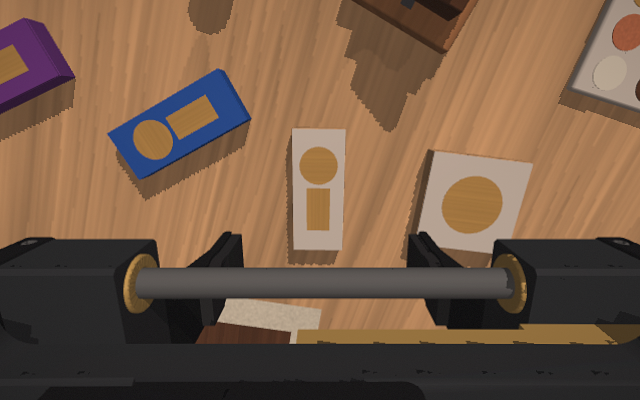

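The wrist view shows the white panel at (319,189), upright between the open fingers; the square panel is at (473,205) and the blue one at (180,123).

```bash
python3 - <<'E'
from wr import *
o,c,T=wrist();hsv=cv2.cvtColor(c['color'],cv2.COLOR_RGB2HSV)
m=np.zeros((400,640),bool);s=np.s_[115:262,275:360];m[s]=((hsv[...,1]<80)&(hsv[...,2]>120))[s]
r=rect(c,m,.024,T);print(r)
y=np.radians(o['tool_rot'][2]);d=r[:2]/1000-o['tool_pos'][:2]
print(d@[np.cos(y),np.sin(y)],d@[np.sin(y),-np.cos(y)],o['tool_rot'][2]-r[4])
E
```

```text
[ 531.9 -341.7  139.3   57.   -73. ]
-0.020354685563712983 -0.006499800999763701 180.79961099789392
```

```bash
python3 -m jog '[[1,-0.5,-0.16,1,0.018],[1,-0.52,-0.165,1,0],[1,0,0,1,0],[1,0,0,1,0],[1,0,0,1,0],[1,0,0,1,0],[1,0,0,1,0],[1,0,0,1,0],[1,0,0,1,0],[1,0,0,1,0],[1,0,0,0.85,0],[1,0,0,0,0]]'
python3 -m jog '[[0.5,0,0,0,0],[0.5,0,0,0,0],[0.5,0,0,0,0],[0.5,0,0,0,0],[0.5,0,0,0,0],[0.5,0,0,0,0]]' 20
```

```text
time_s: 6.45
tool_pos: [0.5298, -0.3404, 0.019]
tool_rot: [-179.8, -0.2, 106.9]
force: [-0.9, 0.8, -0.4]
grip_width: 0.0869
grasp_force: 0.0
time_s: 6.95
tool_pos: [0.5321, -0.3422, 0.0234]
tool_rot: [180.0, 0.0, 106.8]
force: [-1.5, -0.0, 2.7]
grip_width: 0.0576
grasp_force: 20.0
```

```bash
python3 -m jog '[[0.5,0,0,-0.5,0],[0.5,0,0,-1,0.076],[0.5,0,0,-1,0.076],[0.5,0,0,-1,0.076],[0.5,0,0,-1,0.076],[0.5,0,0,-1,0.076],[0.5,0,0,-1,0.076],[0.5,0,0,-1,0.076],[0.5,0,0,-0.5,0.066]]'
python3 -m jog '[[0.5,0.5,-0.03,0,0],[0.5,1,-0.03,0,0],[0.5,1,-0.03,0,0],[0.5,1,-0.03,0,0],[0.5,1,-0.03,0,0],[0.5,1,-0.03,0,0],[0.5,1,-0.03,0,0],[0.5,1,-0.03,0,0],[0.5,1,-0.03,0,0],[0.5,1,-0.03,0,0]]'
python3 -m jog '[[0.5,1,-0.03,0,0],[0.5,1,-0.03,0,0],[0.5,1,-0.03,0,0],[0.5,1,-0.03,0,0],[0.5,1,-0.03,0,0],[0.5,1,-0.03,0,0],[0.5,1,-0.03,0,0],[0.5,1,-0.03,0,0],[0.5,1,-0.03,0,0],[0.5,1,-0.03,0,0],[0.5,0.5,-0.03,0,0],[0.5,0,0,0,0]]'
python3 - <<'E'
from wr import *
o,c,T=wrist();cv2.imwrite('pics/w2.png',c['color'][...,::-1]);print(o['tool_pos'],o['tool_rot'],o['qpos'])
E
```

```text
time_s: 7.7
tool_pos: [0.5324, -0.3426, 0.1858]
tool_rot: [179.8, 0.0, 79.7]
force: [1.2, -0.7, -1.3]
grip_width: 0.0581
grasp_force: 20.0
time_s: 8.53
tool_pos: [0.5586, -0.1517, 0.1817]
tool_rot: [-179.9, -0.0, 80.0]
force: [-0.2, -0.2, -1.6]
grip_width: 0.058
grasp_force: 20.0
time_s: 9.53
tool_pos: [0.589, 0.0581, 0.1816]
tool_rot: [-179.9, -0.0, 80.2]
force: [-0.1, -0.4, -0.9]
grip_width: 0.0574
grasp_force: 20.0
[0.58897816 0.05808174 0.18164281] [-1.79898458e+02 -4.68340049e-02  8.02356135e+01] [-46.13837213  16.65971142  45.33209376  97.47672749 -12.5114182
  71.159812    -7.68142005]
```

View pics/w2.png

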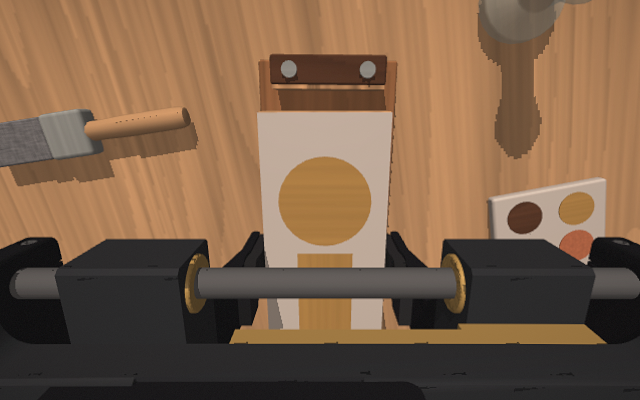

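The wrist view shows the held panel with its front edge at row 112 (258–392), and the fence top beyond it: front corners about (271,84) and (387,84), back corners (270,55) and (386,55).

```bash
python3 - <<'E'
from wr import *
o,c,T=wrist()
f=ray(c,[(271,84),(387,84),(270,55),(386,55)],.054,T)[:,:2];print(np.round(f,4))
for a,b in((0,1),(2,3)): d=f[b]-f[a];print(np.hypot(*d),np.degrees(np.arctan2(d[1],d[0])))
y=np.radians(80.);m=f[:2].mean(0);O=m-.13*np.array([np.cos(y),np.sin(y)]);print(O)
tz=o['tool_pos'][2];p=ray(c,[(258,112),(392,112)],tz+.001,T)[:,:2];print('panel front',p,(p[1]-p[0]))
d=o['tool_pos'][:2]-O;print('tool in clamp',d@[np.sin(y),-np.cos(y)],d@[np.cos(y),np.sin(y)])
E
```

```text
[[0.5652 0.1505]
 [0.6537 0.1349]
 [0.5689 0.1709]
 [0.6554 0.1557]]
0.08983085629087662 -9.969731958997212
0.08783837120898752 -9.976784380799703
[0.5868386  0.01467253]
panel front [[0.57573075 0.12976755]
 [0.63077667 0.12010155]] [ 0.05504592 -0.009666  ]
tool in clamp -0.0049154097435222905 0.04050282072600281
```

```bash
python3 -m jog '[[0.5,0,0.15,0.5,0],[0.5,0,0,1,0],[0.5,0,0,1,0],[0.5,0,0,1,0],[0.5,0,0,1,0],[0.5,0,0,1,0],[0.5,0,0,0.7,0],[0.5,0,0,0.3,0],[0.5,0,0,0.15,0],[0.5,0,0,0.1,0],[0.5,0,0,0.1,0],[0.5,0,0,0,0]]'
python3 -m jog '[[0.5,0,0,0,0],[0.5,0,0,0,0]]'
```

```text
time_s: 10.63
tool_pos: [0.5933, 0.0535, 0.0462]
tool_rot: [179.9, -0.0, 79.9]
force: [0.2, -0.6, -0.9]
grip_width: 0.0576
grasp_force: 20.0
time_s: 10.8
tool_pos: [0.5932, 0.0537, 0.0463]
tool_rot: [179.9, -0.0, 79.9]
force: [0.5, 0.5, -1.4]
grip_width: 0.0578
grasp_force: 20.0
```

```bash
python3 -m jog '[[0.5,0,0,0.08,0],[0.5,0,0,0.06,0],[0.5,0,0,0,0],[0.5,0,0,0,0]]'
```

```text
time_s: 11.13
tool_pos: [0.593, 0.0536, 0.0434]
tool_rot: [180.0, -0.0, 79.9]
force: [-1.2, 0.1, 3.7]
grip_width: 0.0578
grasp_force: 20.0
```

```bash
python3 -m jog '[[1,0,0,0,0],[1,0,0,0,0],[1,0,0,0,0],[1,0,0,-0.3,0],[1,0,0,-1,0],[1,0,0,-1,0],[1,0,0,-1,0],[1,-0.5,0,-1,0],[1,-1,0,-1,0],[1,-1,0,-1,0],[1,-1,0,-1,0],[1,-1,0,-0.5,0]]'
python3 -m jog '[[1,-1,0,0,0],[1,-1,0,0,0],[1,-1,0,0,0],[1,-0.6,0,0,0],[1,0,0,0,0],[1,0,0,0,0]]'
python3 - <<'E'
from wr import *
o,c,T=wrist();cv2.imwrite('pics/w3.png',c['color'][...,::-1]);print(o['tool_pos'],o['tool_rot'],o['qpos'])
t=read_camera('top');hsv=cv2.cvtColor(t['color'],cv2.COLOR_RGB2HSV)
m=np.zeros((400,640),bool);s=np.s_[160:215,280:390];m[s]=((hsv[...,1]<80)&(hsv[...,2]>120))[s];print('panel top',rect(t,m,.044),m.sum())
E
```

```text
time_s: 12.13
tool_pos: [0.5777, -0.0364, 0.2017]
tool_rot: [179.8, -0.1, 79.9]
force: [1.2, -0.4, -0.9]
grip_width: 0.0871
grasp_force: 0.0
time_s: 12.63
tool_pos: [0.5642, -0.106, 0.1989]
tool_rot: [180.0, -0.0, 79.8]
force: [0.5, 0.2, -0.5]
grip_width: 0.0866
grasp_force: 0.0
[ 0.56419942 -0.10599575  0.19889288] [ 1.79989309e+02 -4.35538196e-02  7.97945834e+01] [-35.36724396  13.88699487  50.40706795  98.94815023 -11.23381358
  72.41145853   7.43070108]
panel top [594.2  53.8 142.3  60.5  80.2] 464
```

View pics/w3.png

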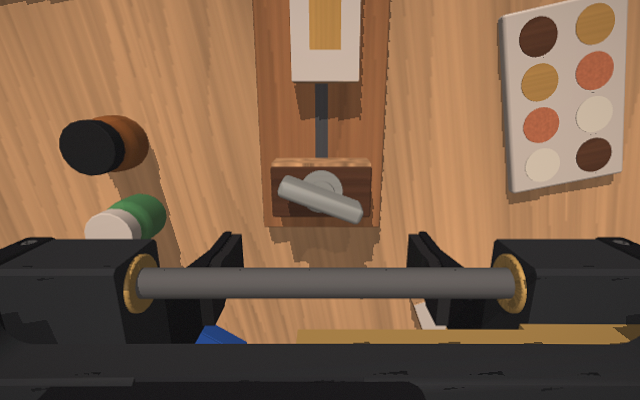

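The panel sits centred and square, with its end at row 81 (292–360). The bar runs from (280,181) to (363,215), centred near (321,199). I'll measure the bar's top using the depth image.

```bash
cat > bar.py <<'E'
from wr import *
def bar(box=np.s_[120:236,245:395]):
    o,c,T=wrist();m=np.zeros((400,640),bool)
    v,u=np.mgrid[0:400,0:640];uv=np.c_[u.ravel(),v.ravel()];g=ray(c,uv,0.,T)
    cz=((g-T[:3,3])@T[:3,2]); h=T[2,3]+(g[:,2]-T[2,3])*(c['range_z'].ravel()/cz)
    h=h.reshape(400,640);m[box]=((h>.088)&(h<.105))[box]
    r=rect(c,m,.0965,T);print('bar',r,m.sum(),np.median(h[m]))
    y=np.radians(o['tool_rot'][2]);d=r[:2]/1000-o['tool_pos'][:2]
    print('shift units x,y',d@[np.cos(y),np.sin(y)]/.02,d@[np.sin(y),-np.cos(y)]/.02,'yaw',o['tool_rot'][2],'pos',o['tool_pos'],o['time_s'])
    return o,c,T
E
python3 -c "
from bar import *
bar()"
```

```text
bar [ 563.2 -103.3   68.7   15.   -31.2] 1580 0.0952563447796637
shift units x,y 0.032736338287322614 -0.07558537587018967 yaw 79.98149487475341 pos [ 0.56457476 -0.10420773  0.19860937] 12.7333
```

```bash
python3 -m jog '[[1,0.03,-0.08,0,-0.153],[1,0,0,0,-0.153],[1,0,0,0,-0.153],[1,0,0,0,-0.153],[1,0,0,0,-0.153],[1,0,0,0,-0.153],[1,0,0,0,-0.153],[1,0,0,0,-0.153],[1,0,0,0,-0.153],[1,0,0,0,-0.153],[1,0,0,0,0],[1,0,0,0,0]]'
python3 -m jog '[[1,0,0,0,0]]'
python3 -c "
from bar import *
o,c,T=bar(np.s_[120:236,200:440]);print(o['qpos'])"
```

```text
time_s: 13.78
tool_pos: [0.5629, -0.104, 0.1986]
tool_rot: [180.0, -0.0, 148.6]
force: [0.1, 0.1, -0.2]
grip_width: 0.087
grasp_force: 0.0
time_s: 13.87
tool_pos: [0.5629, -0.1044, 0.1987]
tool_rot: [180.0, -0.0, 148.6]
force: [-0.1, 0.5, -0.1]
grip_width: 0.087
grasp_force: 0.0
bar [ 558.2 -103.3   62.9   13.3  -31.1] 1394 0.09528672205195099
shift units x,y 0.22728334879014842 -0.07451180814572701 yaw 148.61157153483128 pos [ 0.56285661 -0.1043954   0.19865907] 13.8667
[-27.89717523  12.04687225  40.89535645  98.95802355  -8.26521494
  72.06291601  73.54215462]
```

```bash
python3 -m jog '[[1,0,0,0.9,0],[1,0,0,1,0],[1,0,0,1,0],[1,0,0,1,0],[1,0,0,1,0],[1,0,0,0.7,0],[1,0,0,0.3,0],[1,0,0,0,0],[1,0,0,0,0]]'
python3 -m jog '[[0,0,0,0,0],[0,0,0,0,0],[0,0,0,0,0],[0,0,0,0,0],[0,0,0,0,0],[0,0,0,0,0],[0,0,0,0,0],[0,0,0,0,0],[0,0,0,0,0]]' 40
```

```text
time_s: 14.67
tool_pos: [0.563, -0.1051, 0.0811]
tool_rot: [-180.0, 0.0, 148.7]
force: [0.4, -0.3, -0.3]
grip_width: 0.0867
grasp_force: 0.0
time_s: 15.42
tool_pos: [0.5627, -0.1051, 0.0807]
tool_rot: [180.0, -0.0, 148.7]
force: [0.1, -0.3, 0.2]
grip_width: 0.0351
grasp_force: 0.0
```

```bash
python3 -m jog '[[0,0,0,0,0],[0,0,0,0,0],[0,0,0,0,0],[0,0,0,0,0],[0,0,0,0,0],[0,0,0,0,0]]' 40
python3 -m jog '[[0,0.09,0.23,0,0],[0,0.18,0.46,0,0],[0,0.18,0.466,0,0],[0,0.18,0.466,0,0]]'
```

```text
time_s: 15.92
tool_pos: [0.5625, -0.1054, 0.0807]
tool_rot: [-180.0, -0.0, 148.7]
force: [-1.5, -1.2, 0.1]
grip_width: 0.0146
grasp_force: 40.0
time_s: 16.25
tool_pos: [0.5687, -0.071, 0.0807]
tool_rot: [-179.9, 0.0, 148.7]
force: [-1.2, -3.9, -0.3]
grip_width: 0.0149
grasp_force: 40.0
```

```bash
python3 -m jog '[[0,0.18,0.466,0,0],[0,0.18,0.466,0,0],[0,0.12,0.31,0,0],[0,0.09,0.233,0,0],[0,0.09,0.233,0,0],[0,0.07,0.18,0,0],[0,0.04,0.1,0,0],[0,0,0,0,0]]'
```

```text
time_s: 16.92
tool_pos: [0.5764, -0.0281, 0.0807]
tool_rot: [180.0, -0.0, 148.7]
force: [-0.8, -1.7, -0.1]
grip_width: 0.0144
grasp_force: 40.0
```

```bash
python3 -m jog '[[0,0.036,0.093,0,0],[0,0.036,0.093,0,0]]'; python3 -m jog '[[0,0.018,0.047,0,0],[0,0.018,0.047,0,0]]'
```

```text
time_s: 17.08
tool_pos: [0.5768, -0.0257, 0.0807]
tool_rot: [-180.0, 0.0, 148.7]
force: [-1.7, -4.2, -0.1]
grip_width: 0.0146
grasp_force: 40.0
time_s: 17.25
tool_pos: [0.5773, -0.0232, 0.0807]
tool_rot: [-180.0, -0.0, 148.7]
force: [-1.4, -4.5, -0.2]
grip_width: 0.0142
grasp_force: 40.0
```

```bash
python3 -m jog '[[0,0.018,0.047,0,0],[0,0.018,0.047,0,0]]'|sed -n 2,4p; python3 -m jog '[[0,0.018,0.047,0,0]]'|sed -n 2,4p;python3 -m jog '[[0,0.018,0.047,0,0]]'|sed -n 2,4p
python3 - <<'E'
from wr import *
t=read_camera('top');cv2.imwrite('pics/t2.png',cv2.resize(t['color'][150:225,280:400],None,fx=5,fy=5,interpolation=cv2.INTER_CUBIC)[...,::-1])
E
```

```text
tool_pos: [0.5776, -0.0211, 0.0807]
tool_rot: [-180.0, -0.0, 148.7]
force: [-1.7, -4.2, -0.9]
tool_pos: [0.5778, -0.02, 0.0807]
tool_rot: [-180.0, -0.0, 148.7]
force: [-2.0, -3.1, -0.2]
tool_pos: [0.5779, -0.0197, 0.0807]
tool_rot: [-179.9, 0.0, 148.7]
force: [-1.8, -6.0, 0.0]
```

View pics/t2.png

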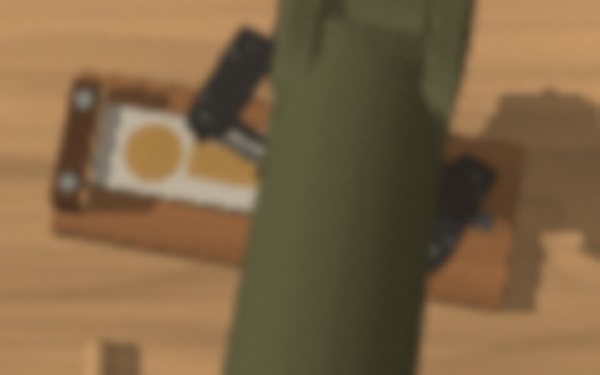

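The panel's front edge, at about (105,108) to (97,188) in the crop, is in the fence's shadow and practically at the fence. I'll press on gently until the force rises.

```bash
for i in 1; do python3 -m jog '[[0,0.018,0.047,0,0]]'|sed -n 2,4p; done; python3 -m jog '[[0,0.018,0.047,0,0]]'|sed -n 2,4p;python3 -m jog '[[0,0,0,0,0],[0,0,0,0,0]]'|sed -n 2,4p
```

```text
tool_pos: [0.5779, -0.0196, 0.0807]
tool_rot: [-179.9, 0.0, 148.7]
force: [-2.8, -8.2, 1.5]
tool_pos: [0.5779, -0.0196, 0.0807]
tool_rot: [-179.8, 0.1, 148.7]
force: [-3.0, -10.1, -0.1]
tool_pos: [0.5779, -0.0196, 0.0807]
tool_rot: [-179.8, 0.0, 148.6]
force: [-2.2, -8.8, 0.1]
```

```bash
python3 -m jog '[[0,0,0,0,0.12],[0,0,0,0,0.12],[0,0,0,0,0.12],[0,0,0,0,0.12],[0,0,0,0,0.12],[0,0,0,0,0.12]]'; python3 -m jog '[[0,0,0,0,0.12],[0,0,0,0,0.12],[0,0,0,0,0.12],[0,0,0,0,0.12],[0,0,0,0,0.12],[0,0,0,0,0.12],[0,0,0,0,0.08],[0,0,0,0,0],[0,0,0,0,0]]'
python3 -c "
from cell import env
o=env.get_obs();print(o['wrist_torque'],o['qpos'])"
```

```text
time_s: 18.47
tool_pos: [0.5773, -0.0201, 0.0809]
tool_rot: [-179.8, 0.1, 116.0]
force: [-3.3, -9.7, 3.5]
grip_width: 0.015
grasp_force: 40.0
time_s: 19.22
tool_pos: [0.5766, -0.0193, 0.081]
tool_rot: [-179.8, 0.2, 80.3]
force: [-7.8, -7.5, 7.0]
grip_width: 0.0147
grasp_force: 40.0
[-1.79418634  1.67667132  0.38193753] [-42.30911068  23.31723785  50.16958163 105.26999203 -20.1329029
  61.06680579   5.87242348]
```

```bash
python3 -m jog '[[0.6,0,0,0,0],[0.6,0,0,0,0],[0.6,0,0,0,0],[0.6,0,0,0,0],[0.6,0,0,0,0],[0.6,0,0,0,0],[0.6,0,0,-0.3,0],[0.6,0,0,-1,0],[0.6,0,0,-1,0],[0.6,0,0,-1,0],[0.6,0,0,-1,0],[0.6,0,0,-1,0]]'
python3 -m jog '[[0.6,0,0,-1,0],[0.6,-0.5,0,0,0],[0.6,-1,0,0,0],[0.6,-1,0,0,0],[0.6,-1,0,0,0],[0.6,0,0,0,0],[0.6,0,0,0,0]]'
python3 - <<'E'
from bar import *
o,c,T=bar(np.s_[0:236,200:440]);cv2.imwrite('pics/w4.png',c['color'][...,::-1])
E
```

```text
time_s: 20.22
tool_pos: [0.5785, -0.017, 0.1882]
tool_rot: [180.0, -0.0, 80.3]
force: [0.2, -0.5, -0.1]
grip_width: 0.0522
grasp_force: 0.0
time_s: 20.8
tool_pos: [0.5661, -0.0876, 0.2067]
tool_rot: [-180.0, -0.0, 80.1]
force: [-0.3, 0.4, -0.4]
grip_width: 0.0518
grasp_force: 0.0
bar [578.2 -19.2  68.3  13.7  83.5] 1750 0.09526978176849685
shift units x,y 3.474185382044531 0.010763711070273671 yaw 80.12865890672542 pos [ 0.56607588 -0.08761811  0.20666428] 20.8
```

View pics/w4.png

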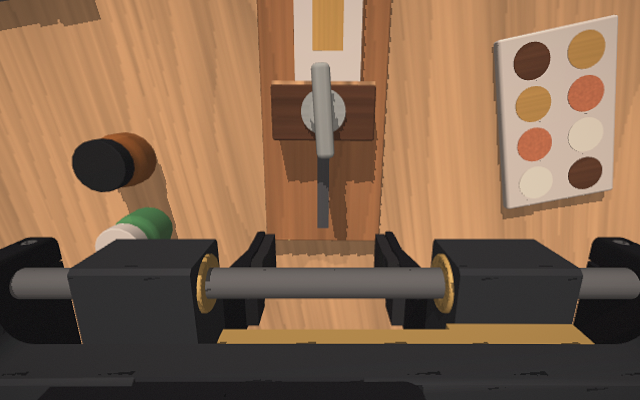

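The bar reads 83.5° against 80° in line, so the lock is about 1.5 rad. The jaw, whose cork edge is at row 82, appears to touch the panel's end. I'll check the fence end as well.

```bash
python3 -m jog '[[0.6,1,0,-1,0],[0.6,1,0,-1,0],[0.6,1,0,-1,0],[0.6,1,0,0,0],[0.6,1,0,0,0],[0.6,1,0,0,0],[0.6,1,0,0,0],[0.6,0.5,0,0,0],[0.6,0,0,0,0],[0.6,0,0,0,0]]'|sed -n 1,3p
python3 - <<'E'
from wr import *
o,c,T=wrist();im=c['color'];cv2.imwrite('pics/w5.png',cv2.resize(im[0:240,220:420],None,fx=2.5,fy=2.5,interpolation=cv2.INTER_CUBIC)[...,::-1])
hsv=cv2.cvtColor(im,cv2.COLOR_RGB2HSV);m=np.zeros((400,640),bool);s=np.s_[0:240,220:420];m[s]=((hsv[...,1]<80)&(hsv[...,2]>120))[s];print(rect(c,m,.044,T),m.sum())
E
```

```text
time_s: 21.68
tool_pos: [0.5917, 0.0623, 0.2664]
tool_rot: [-180.0, 0.1, 80.4]
[596.6  62.6 160.4  57.3  79.7] 4691
```

View pics/w5.png

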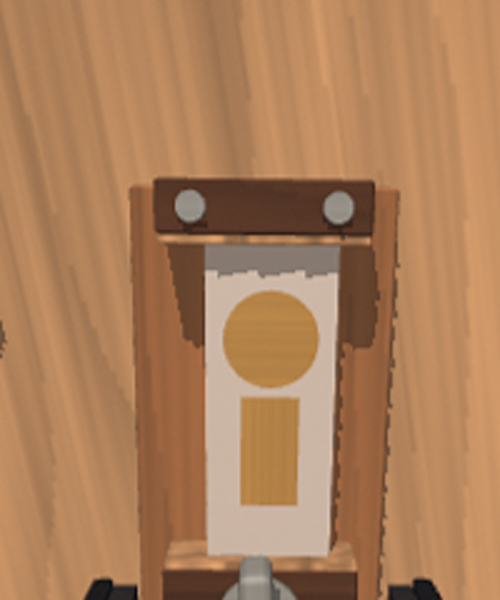

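The panel meets the fence's cork (crop row 245) and the jaw's cork (row 555), centred and square. Handing in.

```bash
python3 -c "
from cell import env
print(env.sign_off())"
```

```text
the job is handed in; nothing more can be done
None
```

The job is handed in at about 22 s of 51: the panel lies white face up, flush between fence and jaw, and the lock bar is turned to about 1.5 rad, just short of in line; the sign-off returned no verdict.

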